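Load the slide carrier under the scan head

TASK

Load the slide scanner: slide its clear guard door open, push the slide carrier flat along the deck through the doorway and under the scan head until it rests fully home against the stop, rear wall still towards the door, then slide the door fully shut behind it. Ease the carrier in gently rather than ramming it, and leave the dropper bottle and the dish on the deck where they stand.

Things in the scene. Friction and masses are not known exactly. Their poses are not given: they have to be found in the camera images.
- scanner: bench slide scanner, fixed, placed and turned differently each time. Origin: on the table below the middle of its doorway; x points inwards (away from the loading side), y to the left along the door track, z up; sizes below are in this frame, in mm. Black deck 10 thick (top at z 10), x -190 to 200, y -195 to 235
- doorway (a point): middle of the doorway, on the deck (scanner x 0, y 0, z 10). The door runs in a flush groove here, no sill, no lintel: open from above. To its right a closing jamb (x -5 to 5, y -90 to -76, up to z 82), to its left a grey panel behind the opened door (x 10 to 16, y 82 to 228, up to z 76)
- lane_mouth (a point): centre of the lane where it becomes straight, on the deck (scanner x 55, y 0, z 10). Two steel rails, 14 high above the deck, guide the carrier: a flared mouth 132 wide at x 13 narrows to a straight lane 96 wide from x 55 on, centred on y 0, to a rubber stop across it with its face at x 128
- head_front (a point): middle of the lower front edge of the white scan head, which overhangs the lane (scanner x 80, y 0, z 42). Head: x 80 to 200, y -120 to 120, underside 32 above the deck, top at z 108; a camera tube 60 across stands on it at x 150, y 0, up to z 168
- home (a point): point on the deck where the carrier's origin lies when the carrier is fully home (scanner frame x 73, y 0, z 10); same axes as the scanner
- guard_door (a joint): position of the guard door in m: 0 shut (against the jamb side), grows as it slides towards the scanner's +y, 0.15 fully open. Starts shut or a little ajar. Slides stiffly and stays where it is left
- door_handle (a point): centre of the black handle block, 14 thick (scanner x) x 40 (y) x 30 high, upright on the middle of the door's top edge; 101 above the table, its top at 116. Pinch it from above or push its ends. Shut, it is at scanner y -5. The door is a clear panel in an aluminium frame, 140 wide, 10 thick, top edge at z 86
- carrier: aluminium slide carrier with three glass slides fixed in it, 350 g: tray 110 long (x) x 90 wide (y) x 20 high, with a wall 12 thick, 90 wide, 40 high along its rear (-x) end. Origin: centre of the underside; x points to the end that goes in first. Starts on the deck before the door, askew and off the lane's centre. At home its rear face is 18 mm inside the door plane, the wall outside the head
- oil_bottle: bystander: amber dropper bottle, 32 across, 70 high, on the deck's right front part; origin centre of underside
- dish: bystander: clear round dish, 72 across, 17 high, on the deck's left front part; origin centre of underside
Things that resemble listed ones, but are neither listed nor needed, are in the scene too. Several things have the shape of the carrier; the one meant has the colours described above.

How it is judged:
By the outcome, as a careful person would: the job done as asked, in the order asked, and still so for the second after the job is handed in, with the robot touching nothing.
It also fails if it takes over 72 s, if anything falls off the work surface, if the arm or the gripper's body presses on something with over 40 N, if the wrist force passes 120 N, or if a joint passes its speed limit or range.

ROBOT

A 6-joint arm with a two-finger parallel gripper is mounted at the origin on the work surface. World frame = base frame: x ahead of the robot, y to its left, z up, the work surface at z = 0. Lengths are in m, angles in degrees, forces in N, time in s.
With the tool pointing down it reaches from about 0.425 to 0.95 m from the base axis. Payload 14.7 kg.
Tool frame: the origin (TCP) lies midway between the tips of the shut fingers; the grasp point (between the pads) lies 19 mm behind it; z points along the fingers, x is the direction in which the jaws open and shut, and the axes are right-handed (so a half turn about z gives the same grasp; the last joint's range is limited). The gripper opens to 85 mm and grips with 20 to 120 N. Pads are 22 mm wide; open, the fingers measure 114 mm over their backs; the gripper's body (76 mm by 85 mm) begins 54 mm behind the grasp point. The pads swing forward as they close: fully open they stand 13 mm farther back than shut.
Start: joints at [-69.763, 27.513, 91.461, -0, 61.026, -2.67], TCP at [0.253, -0.599, 0.194] pointing down, gripper open.
Joint ranges: [-157.49, 157.49], [-46.99, 117.5], [13.45, 153.17], [-89.5, 269.5], [5.16, 153.95], [-167.48, 167.48]. Speed limits (degrees/s): [108.29, 108.29, 136.94, 172.46, 172.46, 172.46].

INTERFACE

Orientations are given as [roll, pitch, yaw] about the fixed x, y, z axes, in that order (R = Rz(yaw) Ry(pitch) Rx(roll)).
In Python, from workcell import r, eyes, finish_job, models gives the robot as it stands.
- The arm moves only by the shell command python3 -m handwheel 'ROWS' [FORCE]. ROWS is JSON, a list of rows, each an object with "offset": the shift along the world's x, y, z in mm, a list of three; "rotation": the turn, a rotation vector about the world's x, y, z in degrees, a list of three; "gripper": the closure, from -1 (fully open) to 1 (shut). A call has 1 to 10 rows; each row shifts and turns the pose as measured when the row begins; what a row does not reach is not made up. A row lasts 1/12 s, in which the tool goes at most 41.7 mm and 7.16 degrees, less where a joint would pass 70% of its speed; a pose out of reach is approached as far as the arm can. A call with a gripper value outside its range is refused whole. The fingers move at their own pace and stop on an object; FORCE is the grip in N (left out, the last holds). Time passes only in rows, so rows that do not move let the fingers close. It gives the time, the measured TCP pose, the force and the opening at its end, in the units of the state.
- r.state(): the state, without advancing time (a new reading comes with each control period).
- eyes.grab_frame(name): name is "side" or "top"; returns a dict with "color" (420x560x3 uint8, red, green, blue), "range_z" (420x560 float32, m along the optical axis (not along the pixel's ray), 0 where there is no reading), "intrinsics" (3x3 intrinsics, pixels), "eye" and "attitude" of the camera in the world. Camera axes: x right, y up, looking along -z (the intrinsics and any distortion apply to the point x, -y, -z); pixel columns grow to the right and rows downward; lengths in m; the calibration is good to about 2 mm. A picture is of the moment at which its call begins.
- finish_job(): hands the job in, once; it reports no verdict.
Trained networks look in a picture, given as the dict that the camera call returned (one of the last four; its "shot" number tells which), for a name from the list of things; names that differ only in an ending like _2 or _b are one class to them, and where a whole thing is asked for, a point or a joint stands for the part that bears it (a point fixed in the world has none). Each returns a list of dicts, best first, with "conf" (0 to 1); they miss things now and then, are a little off and sometimes report something else, mostly with a low value. They report only what shows in the picture. A call takes as long as a camera call. They do not tell look-alikes from the thing itself.
- models.search_frame(name, picture): "position" ([x, y, z] in m, in world coordinates, good to about 4 mm: the middle of the surface that is visible of it).
- models.cut_out(name, picture): "mask" (420x560 bool, what is visible of it).
- models.spot_point(name, picture): "position" ([x, y, z] in m, in world coordinates, good to about 4 mm: a listed point, or the origin of a listed thing).
The state is a dict: "time_s": time; "joint_positions": joint angles; "joint_velocities": joint speeds; "effort": joint torques, N m; "ee_pos": TCP position; "ee_rot": TCP orientation; "ft_force": force on the tool from outside, world axes, zero at the start; "wrist_torque": the same for the moment, N m; "width": finger opening in m.
Only numpy, scipy, OpenCV 4.12 (cv2) and the standard library are available. Lean on these libraries where they do the work, as an engineer would, in place of code of your own. Each camera call takes 0.05 s, during which the arm holds its last target.

## Working session

There is one attempt and no reset: what is moved stays moved. The work goes in short steps, Python scripts to look and compute and a shell command to move; the robot and the scene stay as the last step left them, time stands still between calls to the robot, and variables do not carry over. Pictures are saved under pics/ and viewed, and the job is handed in when it is done.

```bash
ls; mkdir -p pics
cat > h.py <<'E'
import numpy as np, cv2
from workcell import r, eyes, finish_job, models
def save(f,n,crop=None,s=1):
    im=f["color"][:,:,::-1]
    if crop: x0,y0,x1,y1=crop; im=im[y0:y1,x0:x1]
    cv2.imwrite("pics/"+n,cv2.resize(im,None,fx=s,fy=s,interpolation=cv2.INTER_CUBIC))
def cloud(f):
    z=f["range_z"];K=np.array(f["intrinsics"]);h,w=z.shape
    u,v=np.meshgrid(np.arange(w),np.arange(h))
    x=(u-K[0,2])/K[0,0]*z;y=(v-K[1,2])/K[1,1]*z
    P=np.stack([x,-y,-z],-1)
    R=np.array(f["attitude"])
    if R.shape!=(3,3):
        from scipy.spatial.transform import Rotation
        R=Rotation.from_euler('xyz',R,degrees=True).as_matrix()
    W=P@R.T+np.array(f["eye"]); W[z==0]=np.nan
    return W
E
python3 - <<'E'
from h import *
print(r.state())
for n in("top","side"):
    f=eyes.grab_frame(n);save(f,n+"0.png",s=1.4)
    print(n,{k:f[k] for k in f if k not in("color","range_z")})
    for nm in("carrier","scanner","oil_bottle","dish","doorway","lane_mouth","head_front","home","door_handle"):
        try:
            for d in models.spot_point(nm,f)[:4]: print(nm,np.round(d["position"],4),d["conf"])
        except Exception as e: print(nm,e)
E
```

```text
pics
{'time_s': 0.0, 'joint_positions': array([-6.97647724e+01,  2.75503449e+01,  9.14938930e+01,  7.52225144e-04,
        6.10250919e+01, -2.67133786e+00]), 'joint_velocities': array([-0.00507448,  0.0174343 ,  0.04873983,  0.00620581,  0.0625402 ,
        0.00132939]), 'effort': array([-1.45339527e-04, -9.50640106e+01, -4.30174434e+01, -7.35746312e-06,
        1.20866101e-02, -3.87388468e-05]), 'ee_pos': array([ 0.25285193, -0.59831228,  0.19366594]), 'ee_rot': array([-1.79996112e+02,  6.92238337e-02, -6.70937970e+01]), 'ft_force': array([0.4975535 , 0.48286476, 0.19217929]), 'wrist_torque': array([ 0.05825004, -0.02101692,  0.00887677]), 'width': 0.08552447621627776}
top {'intrinsics': array([[396.61337666,   0.        , 279.36801104],
       [  0.        , 396.61337666, 213.59540071],
       [  0.        ,   0.        ,   1.        ]]), 'eye': array([4.36603143e-01, 2.01695229e-04, 9.29375399e-01]), 'attitude': array([  3.43131319,   0.97411489, -90.20383605]), 'shot': 1}
carrier [ 0.6649 -0.2649  0.0012] 0.95
carrier [0.2749 0.2065 0.0008] 0.93
carrier [0.5113 0.0507 0.0114] 0.8
[... 584 characters left out ...]
 0.        ,   0.        ,   1.        ]]), 'eye': array([0.34809903, 0.66983335, 0.52179736]), 'attitude': array([  59.43486355,   -0.5835769 , -166.75589376]), 'shot': 2}
carrier [ 0.2729  0.2097 -0.0007] 0.86
carrier [ 0.6697 -0.2695 -0.0011] 0.81
carrier [0.5132 0.0492 0.0095] 0.64
carrier [0.6652 0.0479 0.0115] 0.29
oil_bottle [ 0.4443 -0.0981  0.007 ] 0.84
dish [0.4947 0.2553 0.0079] 0.8
doorway [0.6063 0.0543 0.0112] 0.6
lane_mouth [0.662  0.0458 0.0112] 0.88
head_front [0.6848 0.0455 0.0402] 0.85
head_front [ 0.4441 -0.0981  0.0064] 0.33
home [0.6797 0.0458 0.0118] 0.97
home [ 0.6066  0.0556 -0.0036] 0.17
door_handle [0.6105 0.0744 0.1039] 0.73
door_handle [0.4976 0.2568 0.0088] 0.32
```

View pics/top0.png

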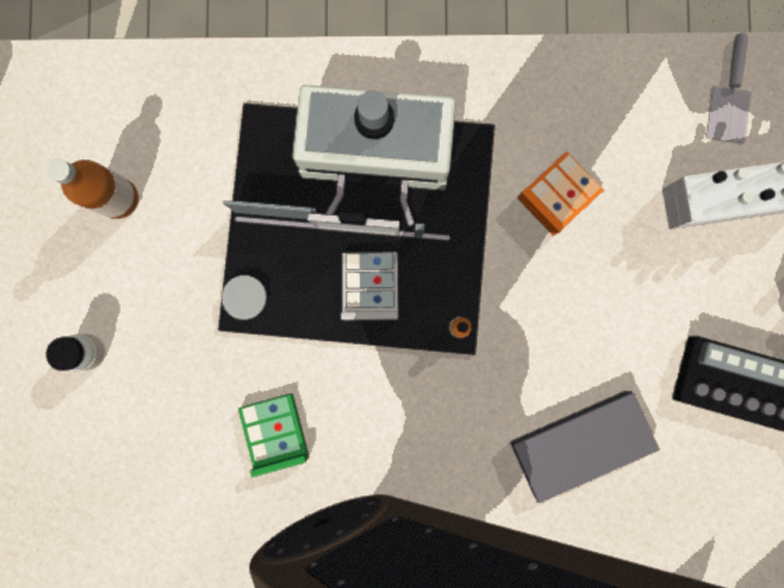

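View pics/side0.png

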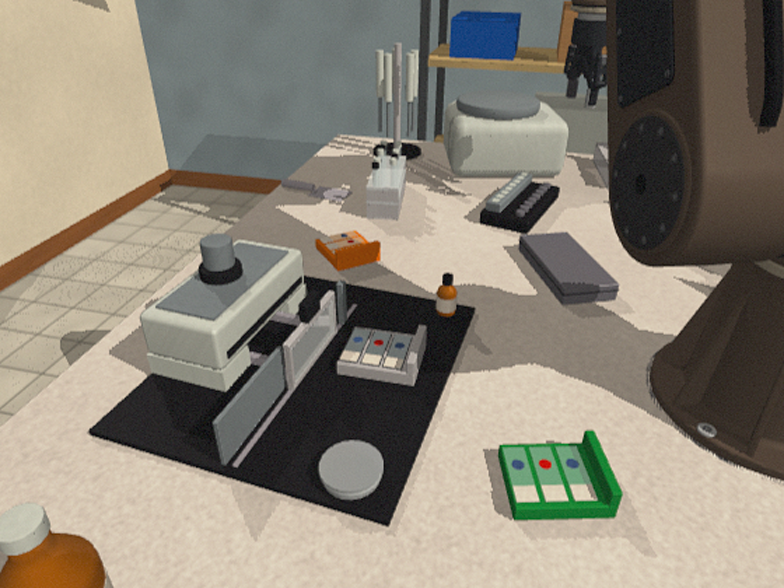

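Run:
```python
from h import *
f=eyes.grab_frame("top");W=cloud(f);c=f["color"].astype(int)
save(f,"crop1.png",(150,60,370,260),3.5)
# deck: dark, z ~0.01
dark=(c.max(2)<45)&(abs(W[...,2]-.01)<.012)&(W[...,0]>.35)
n,l,st,_=cv2.connectedComponentsWithStats(dark.astype(np.uint8)); 
big=1+np.argmax(st[1:,4]); m=l==big
print("deckz",np.median(W[m][:,2]))
m2=np.isin(l,[i for i in range(1,n) if st[i,4]>100])&(W[...,1]>-.25)&(W[...,1]<.35)
pts=W[m2][:,:2].astype(np.float32)
rect=cv2.minAreaRect((pts*1000).astype(np.float32));print(rect, "expect 390x430, ctr at scanner (5,20)")
print(cv2.boxPoints(rect))
# head top
h=(abs(W[...,2]-.108)<.006)&(W[...,0]>.6)&(abs(W[...,1]-.05)<.2)
n,l,st,_=cv2.connectedComponentsWithStats(h.astype(np.uint8));b=1+np.argmax(st[1:,4])
print("head",cv2.minAreaRect((W[l==b][:,:2]*1000).astype(np.float32)),np.median(W[l==b][:,2]),"expect 120x240 at (140,0)")
# carrier
k=(W[...,0]>.42)&(W[...,0]<.585)&(abs(W[...,1]-.05)<.08)&(W[...,2]>.018)
Z=W[k][:,2];print(np.histogram(Z,bins=np.arange(.015,.07,.005)))
n,l,st,_=cv2.connectedComponentsWithStats(k.astype(np.uint8));b=1+np.argmax(st[1:,4])
Q=W[l==b];t=Q[(Q[:,2]>.024)&(Q[:,2]<.036)];w=Q[Q[:,2]>.043]
for n_,q in(("tray",t),("wall",w)): print(n_,cv2.minAreaRect((q[:,:2]*1000).astype(np.float32)),np.median(q[:,2]),len(q))
# handle
q=(W[...,2]>.106)&(W[...,2]<.13)&(c.max(2)<70)&(W[...,0]<.66)&(W[...,0]>.55)&(abs(W[...,1]-.05)<.2)
if q.any():print("handle",cv2.minAreaRect((W[q][:,:2]*1000).astype(np.float32)),np.median(W[q],0))
```

```text
deckz 0.010501407743059799
((613.843017578125, 72.96318054199219), (425.3916320800781, 385.52325439453125), 84.40953063964844) expect 390x430, ctr at scanner (5,20)
[[ 401.27795 -119.94265]
 [ 784.9675  -157.4993 ]
 [ 826.4081   265.86902]
 [ 442.7185   303.42566]]
head ((745.5449829101562, 39.59296417236328), (239.3109588623047, 120.0234603881836), 84.43754577636719) 0.11043762824152081 expect 120x240 at (140,0)
(array([   1,    6,  336, 1302,   33,    0,   77,  125,    0,    0,    0]), array([0.015, 0.02 , 0.025, 0.03 , 0.035, 0.04 , 0.045, 0.05 , 0.055,
       0.06 , 0.065, 0.07 ]))
tray ((513.2119140625, 50.59737777709961), (87.3280258178711, 110.36216735839844), 89.76836395263672) 0.031428322870530434 1667
wall ((465.1531982421875, 50.403541564941406), (11.190299034118652, 86.84742736816406), 0.01642485335469246) 0.050421503188723515 202
handle ((609.0753173828125, 72.32389831542969), (38.111427307128906, 14.250055313110352), 85.26387786865234) [0.60770719 0.07250905 0.11608614]
```

View pics/crop1.png

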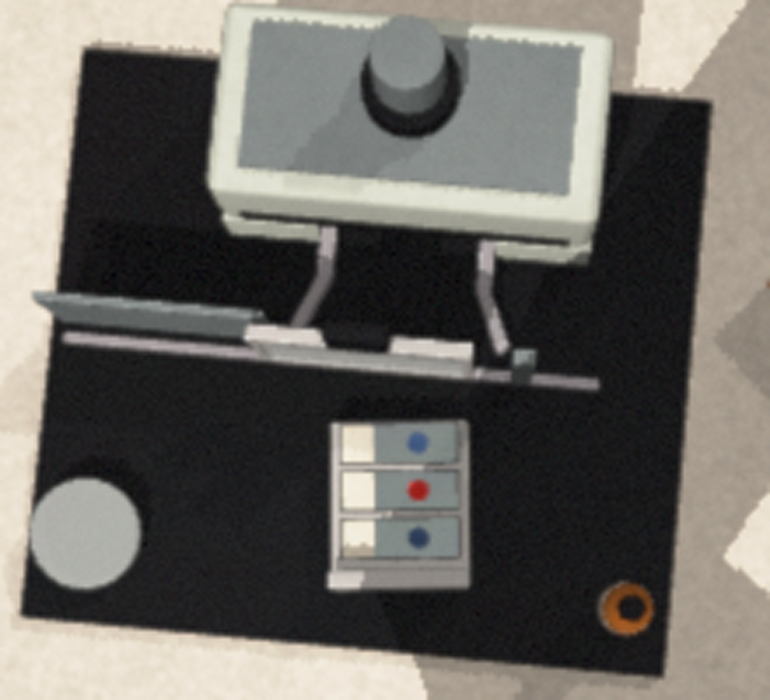

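The carrier meant is the silver/aluminium one at top (370,285). It lies on the deck with its rear wall towards the robot. The green one (272,433) and the orange one (560,193) are the wrong colour and stand off the deck. The crop confirms this, with the silver tray at crop (400,505).

From two fits that agree, the scanner origin is about (606.5, 53.3) mm with yaw -5.6°. The door is about 24 mm ajar.

```bash
python3 - <<'E'
from h import *
for n in("top","side"):
    f=eyes.grab_frame(n);W=cloud(f).reshape(-1,3);W=W[~np.isnan(W[:,0])]
    a=np.array([253,-598.])/1e3;d=np.array([.609,.072])-a;L=np.hypot(*d);d/=L
    s=(W[:,:2]-a)@d;e=np.abs((W[:,:2]-a)@np.array([-d[1],d[0]]))
    k=(s>.15)&(s<L+.05)&(e<.1)&(W[:,2]<.6)
    for lo in np.arange(.15,L,.1):
        q=k&(s>=lo)&(s<lo+.1)
        if q.any():print(n,round(lo,2),W[q][:,2].max().round(3))
E
python3 -m handwheel '[{"offset":[0,0,10],"rotation":[0,0,7],"gripper":-1},{"offset":[18,34,5],"rotation":[0,0,7],"gripper":-1},{"offset":[18,34,5],"rotation":[0,0,7],"gripper":-1}]' 40
```

```text
top 0.15 0.056
top 0.25 0.038
top 0.35 0.007
top 0.45 0.084
top 0.55 0.054
top 0.65 0.119
top 0.75 0.12
side 0.15 0.053
side 0.25 0.034
side 0.35 0.002
side 0.45 0.08
side 0.55 0.05
side 0.65 0.116
side 0.75 0.116
time_s: 1.4
ee_pos: [0.2866, -0.534, 0.2129]
ee_rot: [179.9, 0.0, -45.9]
ft_force: [0.9, 0.6, 0.1]
width: 0.0853
```

```bash
python3 -m handwheel '[{"offset":[18,35,0],"rotation":[0,0,7],"gripper":-1},{"offset":[18,35,0],"rotation":[0,0,7],"gripper":-1},{"offset":[18,35,0],"rotation":[0,0,7],"gripper":-0.5},{"offset":[18,35,0],"rotation":[0,0,7],"gripper":-0.5},{"offset":[18,35,0],"rotation":[0,0,6],"gripper":-0.4},{"offset":[18,35,0],"rotation":[0,0,6],"gripper":-0.4},{"offset":[18,35,0],"rotation":[0,0,0],"gripper":-0.4},{"offset":[18,35,0],"rotation":[0,0,0],"gripper":-0.4},{"offset":[18,35,0],"rotation":[0,0,0],"gripper":-0.4},{"offset":[18,35,0],"rotation":[0,0,0],"gripper":-0.4}]'
```

```text
time_s: 2.23
ee_pos: [0.4711, -0.1692, 0.2157]
ee_rot: [179.7, -0.3, -4.0]
ft_force: [1.0, -2.4, -0.1]
width: 0.06
```

```bash
python3 -m handwheel '[{"offset":[20,35,0],"rotation":[0,0,-1.5],"gripper":-0.4},{"offset":[20,35,0],"rotation":[0,0,0],"gripper":-0.4},{"offset":[20,35,0],"rotation":[0,0,0],"gripper":-0.4},{"offset":[20,35,-10],"rotation":[0,0,0],"gripper":-0.4},{"offset":[20,35,-10],"rotation":[0,0,0],"gripper":-0.4},{"offset":[20,35,-20],"rotation":[0,0,0],"gripper":-0.4},{"offset":[12,22,-10],"rotation":[0,0,0],"gripper":-0.4},{"offset":[0,0,0],"rotation":[0,0,0],"gripper":-0.4}]'
```

```text
time_s: 2.9
ee_pos: [0.6064, 0.0735, 0.1695]
ee_rot: [179.8, -0.8, -5.3]
ft_force: [-1.1, -1.1, 0.2]
width: 0.0597
```

Run:
```python
from h import *
s=r.state();print(s["ee_pos"],s["ee_rot"])
f=eyes.grab_frame("side");save(f,"side1.png",(60,130,360,360),2.5)
```

```text
[0.60643788 0.07346597 0.16949634] [179.81436915  -0.82662164  -5.3118548 ]
```

View pics/side1.png

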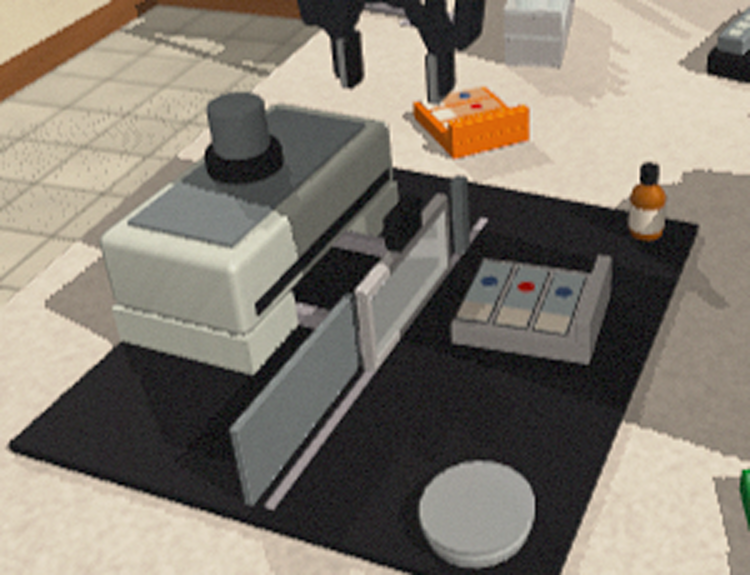

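The open fingers (crop 345,60 and 440,75) hang above the handle (405,222), straddling it. I'll descend and pinch.

```bash
python3 -m handwheel '[{"offset":[2,-1,-20],"rotation":[0,0.8,0],"gripper":-0.4},{"offset":[0,0,-20],"rotation":[0,0,0],"gripper":-0.4},{"offset":[0,0,-20],"rotation":[0,0,0],"gripper":-0.4},{"offset":[0,0,-14],"rotation":[0,0,0],"gripper":-0.4},{"offset":[0,0,0],"rotation":[0,0,0],"gripper":1},{"offset":[0,0,0],"rotation":[0,0,0],"gripper":1},{"offset":[0,0,0],"rotation":[0,0,0],"gripper":1},{"offset":[0,0,0],"rotation":[0,0,0],"gripper":1},{"offset":[0,0,0],"rotation":[0,0,0],"gripper":1}]' 40
```

```text
time_s: 3.7
ee_pos: [0.6082, 0.0665, 0.0991]
ee_rot: [179.7, -0.3, -5.4]
ft_force: [0.5, 0.4, 0.2]
width: 0.0004
```

Run:
```python
from h import *
f=eyes.grab_frame("side");save(f,"side2.png",(60,100,360,330),2.5)
f=eyes.grab_frame("top");save(f,"top2.png",(150,60,370,260),3)
```

```text
(no output)
```

View pics/side2.png

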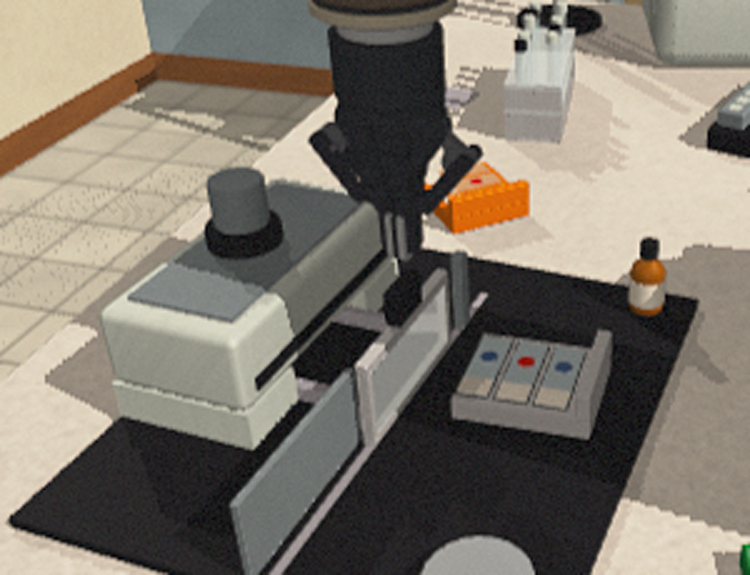

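View pics/top2.png

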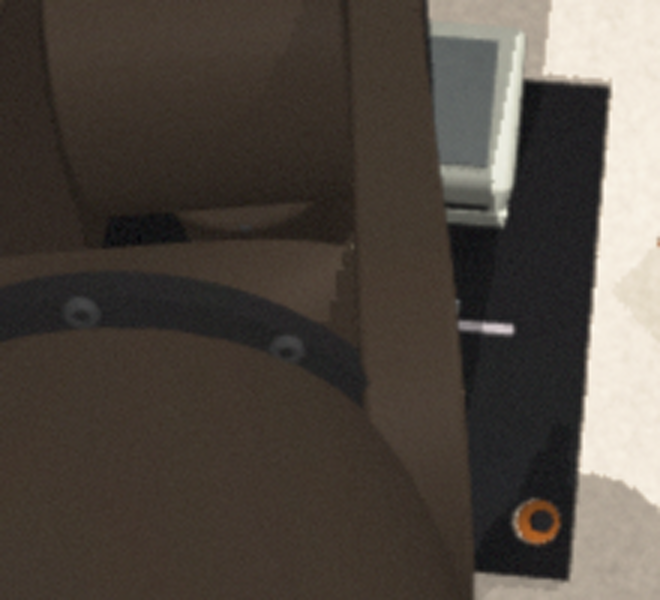

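Run:
```python
from h import *
f=eyes.grab_frame("side");W=cloud(f)
for cx,cy in((402,240),(402,250),(410,250),(390,250),(402,258),(405,275),(405,290),(400,300),(415,285)):
    u=60+cx/2.5;v=100+cy/2.5;print(cx,cy,np.round(W[int(v),int(u)],4),f["color"][int(v),int(u)])
print(r.state()["ee_pos"])
for n in("door_handle",): print(models.spot_point(n,f)[:2],models.search_frame(n,f)[:2])
```

```text
402 240 [0.6037 0.0778 0.1543] [108 109 104]
402 250 [0.6035 0.0796 0.1469] [106 108 105]
410 250 [0.5976 0.0752 0.1453] [33 34 37]
390 250 [0.6121 0.0779 0.1447] [110 108 105]
402 258 [0.6042 0.0791 0.1401] [94 92 91]
405 275 [0.6084 0.0628 0.1145] [28 24 27]
405 290 [0.6021 0.0798 0.1126] [19 17  7]
400 300 [0.6029 0.0887 0.1093] [22 20 23]
415 285 [0.6005 0.0638 0.1074] [21 24 18]
[0.60816798 0.06672841 0.09883866]
[{'position': [0.6095, 0.0718, 0.1051], 'conf': 0.97}, {'position': [0.6068, 0.0549, -0.0016], 'conf': 0.69}] [{'position': [0.6068, 0.0904, 0.0612], 'conf': 0.78}, {'position': [0.5086, 0.0688, 0.029], 'conf': 0.19}]
```

Run:
```python
from h import *
f=eyes.grab_frame("side");W=cloud(f);u=60+402/2.5
for u in (215,220,224):
  for v in range(190,226,2): print(u,v,np.round(W[v,u],3),f["color"][v,u])
save(f,"s3.png",(180,160,260,240),7)
s=r.state();print(s)
```

```text
215 190 [0.611 0.08  0.167] [113 111 108]
215 192 [0.613 0.077 0.161] [110 110 103]
215 194 [0.613 0.078 0.157] [114 113 109]
215 196 [0.613 0.08  0.154] [113 111 108]
215 198 [0.614 0.078 0.149] [95 91 89]
215 200 [0.614 0.078 0.145] [86 85 82]
215 202 [ 0.674 -0.055  0.054] [84 86 81]
215 204 [ 0.677 -0.06   0.046] [109 109  99]
215 206 [ 0.676 -0.057  0.042] [111 111 102]
215 208 [ 0.677 -0.057  0.037] [106 103  97]
215 210 [ 0.677 -0.056  0.032] [105 103  95]
215 212 [ 0.676 -0.053  0.029] [107 104  97]
215 214 [ 0.678 -0.057  0.021] [91 91 84]
215 216 [0.613 0.086 0.115] [34 35 37]
215 218 [0.612 0.091 0.114] [26 30 30]
215 220 [0.611 0.093 0.111] [26 26 23]
215 222 [0.612 0.091 0.105] [8 8 8]
215 224 [0.613 0.091 0.1  ] [ 7 18 19]
220 190 [0.602 0.08  0.168] [111 110 104]
220 192 [0.602 0.079 0.164] [110 108 104]
220 194 [0.602 0.08  0.16 ] [106 104 102]
220 196 [0.603 0.079 0.155] [110 108 105]
220 198 [0.604 0.078 0.15 ] [112 112 106]
220 200 [0.604 0.078 0.146] [109 107 106]
220 202 [0.603 0.081 0.143] [111 110 108]
220 204 [0.604 0.079 0.138] [66 66 62]
220 206 [ 0.686 -0.1
[... 1024 characters left out ...]
 [24 20 24]
224 224 [0.601 0.076 0.092] [23 26 31]
{'time_s': 4.0, 'joint_positions': array([  3.67256883,  30.5811398 , 101.91137513,  -0.47793806,
        47.36091942,   9.32796799]), 'joint_velocities': array([ 0.12248428,  0.21428887,  0.01611153,  0.02689899, -0.06214305,
        0.06863729]), 'effort': array([-8.88783135e-02, -9.28535914e+01, -3.54146147e+01, -4.53014381e-02,
       -2.15119624e-02, -1.20594435e-03]), 'ee_pos': array([0.60780304, 0.06686194, 0.09827621]), 'ee_rot': array([179.67584009,  -0.20076607,  -5.33153523]), 'ft_force': array([ 0.13656484,  0.12515201, -0.65615616]), 'wrist_torque': array([-0.0074153 , -0.02329519,  0.03862937]), 'width': 0.00039616854698267266}
```

View pics/s3.png

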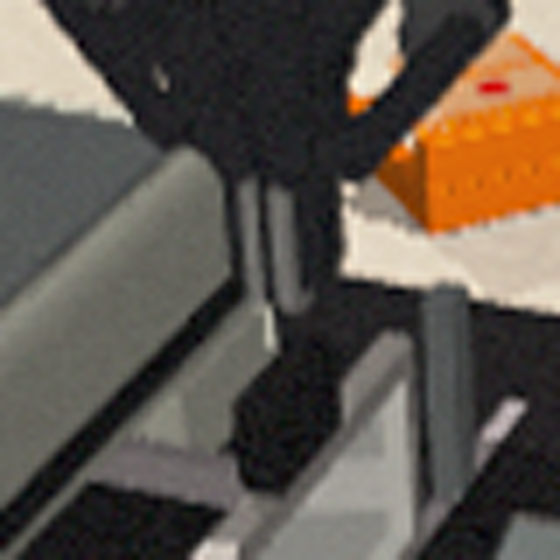

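The finger tips are at z≈0.137 in the depth image, while the reported TCP z is 0.098. So the jaws shut above the handle, whose top is at 0.116, and nothing was touched. I'll reopen, go down 25 mm and measure the tips again.

```bash
python3 -m handwheel '[{"offset":[0,0,0],"rotation":[0,0,0],"gripper":-0.4},{"offset":[0,0,0],"rotation":[0,0,0],"gripper":-0.4},{"offset":[0,0,0],"rotation":[0,0,0],"gripper":-0.4},{"offset":[0,0,0],"rotation":[0,0,0],"gripper":-0.4},{"offset":[1,5,-12],"rotation":[0,0,0],"gripper":-0.4},{"offset":[0,0,-12],"rotation":[0,0,0],"gripper":-0.4},{"offset":[0,0,0],"rotation":[0,0,0],"gripper":-0.4}]'
python3 - <<'E'
from h import *
f=eyes.grab_frame("side");W=cloud(f)
save(f,"s4.png",(150,140,290,245),5)
q=(abs(W[...,0]-.607)<.06)&(abs(W[...,1]-.08)<.025)&(W[...,2]>.09)&(W[...,2]<.2)
for lo in np.arange(.56,.66,.008):
    k=q&(W[...,0]>=lo)&(W[...,0]<lo+.008)
    if k.any():print(lo.round(3),W[k][:,2].min().round(4),W[k][:,2].max().round(3),k.sum())
print(r.state()["ee_pos"])
E
```

```text
time_s: 4.58
ee_pos: [0.6091, 0.0726, 0.0725]
ee_rot: [179.7, -0.3, -5.3]
ft_force: [-0.8, -0.4, 0.3]
width: 0.0599
0.56 0.1217 0.168 95
0.568 0.1154 0.2 211
0.576 0.1156 0.2 160
0.584 0.175 0.2 52
0.592 0.0928 0.199 37
0.6 0.0902 0.2 185
0.608 0.0901 0.2 106
0.616 0.1816 0.2 42
0.624 0.1737 0.199 43
0.632 0.1132 0.199 208
0.64 0.1137 0.184 96
0.648 0.1198 0.169 51
0.656 0.1579 0.2 155
[0.60940219 0.07259786 0.07327233]
```

View pics/s4.png

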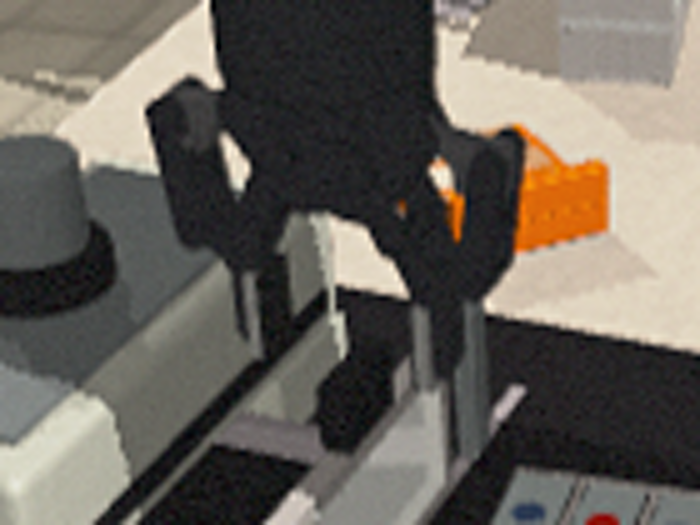

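The straddle is correct. Open tips are at about z 0.114 against a handle top of 0.116, so the real tips sit about 35 mm above the reported TCP z. I'll apply that offset, go down 14 mm and pinch.

```bash
python3 -m handwheel '[{"offset":[0,0,-7],"rotation":[0,0,0],"gripper":-0.4},{"offset":[0,0,-7],"rotation":[0,0,0],"gripper":-0.4},{"offset":[0,0,0],"rotation":[0,0,0],"gripper":1},{"offset":[0,0,0],"rotation":[0,0,0],"gripper":1},{"offset":[0,0,0],"rotation":[0,0,0],"gripper":1},{"offset":[0,0,0],"rotation":[0,0,0],"gripper":1},{"offset":[0,0,0],"rotation":[0,0,0],"gripper":1}]' 40
```

```text
time_s: 5.22
ee_pos: [0.6089, 0.0725, 0.057]
ee_rot: [179.7, -0.2, -5.3]
ft_force: [0.7, 0.8, -6.2]
width: 0.013
```

```bash
python3 -m handwheel '[{"offset":[0.8,8,0],"rotation":[0,0,0],"gripper":1},{"offset":[1.2,12,0],"rotation":[0,0,0],"gripper":1},{"offset":[1.2,12,0],"rotation":[0,0,0],"gripper":1},{"offset":[1.2,12,0],"rotation":[0,0,0],"gripper":1},{"offset":[1.2,12,0],"rotation":[0,0,0],"gripper":1},{"offset":[1.2,12,0],"rotation":[0,0,0],"gripper":1}]' 60
```

```text
time_s: 5.72
ee_pos: [0.6158, 0.1452, 0.0571]
ee_rot: [179.6, -0.2, -5.4]
ft_force: [2.2, -2.3, -4.2]
width: 0.0127
```

Moving well (73 mm). About 53 mm are left.

```bash
python3 -m handwheel '[{"offset":[1.2,12,0],"rotation":[0,0,0],"gripper":1},{"offset":[1.2,12,0],"rotation":[0,0,0],"gripper":1},{"offset":[1.0,10,0],"rotation":[0,0,0],"gripper":1},{"offset":[0.8,8,0],"rotation":[0,0,0],"gripper":1},{"offset":[0.5,5,0],"rotation":[0,0,0],"gripper":1},{"offset":[0.4,4,0],"rotation":[0,0,0],"gripper":1}]'
```

```text
time_s: 6.22
ee_pos: [0.6206, 0.1975, 0.057]
ee_rot: [179.0, -0.1, -5.0]
ft_force: [4.2, -64.9, 11.0]
width: 0.013
```

The wrist reads -65 N, so the door is against its open end. I'll ease off, release and lift.

```bash
python3 -m handwheel '[{"offset":[0,-2,0],"rotation":[0,0,0],"gripper":1},{"offset":[0,0,0],"rotation":[0,0,0],"gripper":-0.4},{"offset":[0,0,0],"rotation":[0.5,0,0],"gripper":-0.4},{"offset":[0,0,0],"rotation":[0,0,0],"gripper":-0.4},{"offset":[0,0,0],"rotation":[0,0,0],"gripper":-0.4},{"offset":[0,0,15],"rotation":[0,0,0],"gripper":-0.4},{"offset":[0,0,25],"rotation":[0,0,0],"gripper":-0.4},{"offset":[0,0,25],"rotation":[0,0,0],"gripper":-0.4}]'
python3 - <<'E'
from h import *
for n in("side","top"):
    f=eyes.grab_frame(n);save(f,n+"5.png",(60,80,360,310),2.5) if n=="side" else save(f,n+"5.png")
E
```

```text
time_s: 6.88
ee_pos: [0.6174, 0.195, 0.1194]
ee_rot: [179.4, 0.4, -5.1]
ft_force: [-0.3, -0.3, 0.7]
width: 0.0599
```

View pics/side5.png

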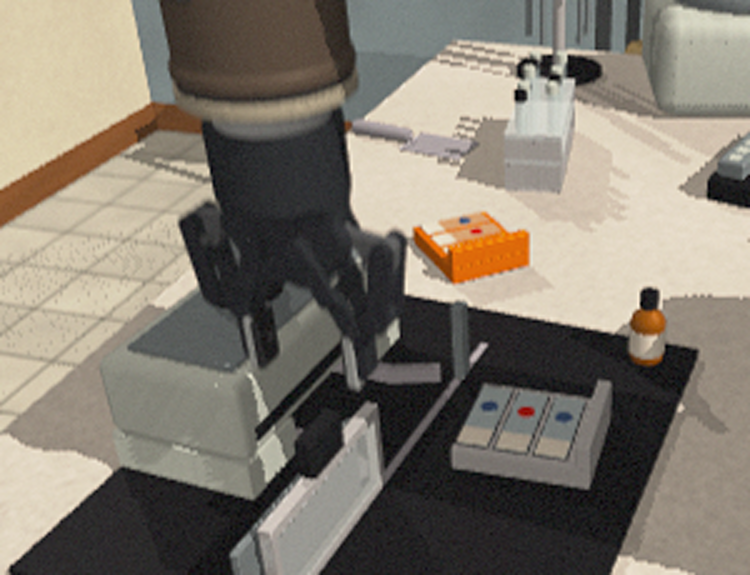

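View pics/top5.png

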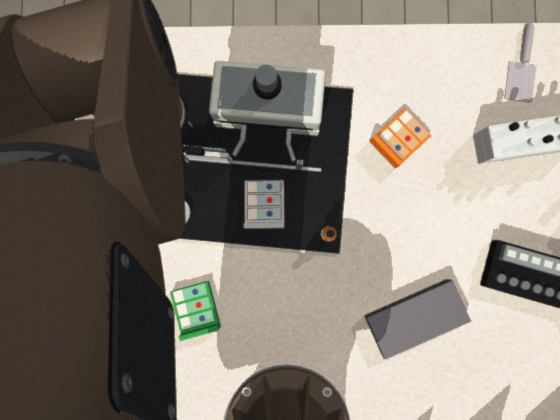

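The door is fully open, with the doorway clear from the jamb (460,340) to the panel (365,430), and the carrier has not moved. Next I'll go to the rear wall at (465, 50).

```bash
python3 -m handwheel '[{"offset":[-25,-24,10],"rotation":[0.5,-0.3,1.5],"gripper":-0.4},{"offset":[-25,-24,0],"rotation":[0,0,1.5],"gripper":-0.4},{"offset":[-25,-24,0],"rotation":[0,0,1],"gripper":-0.4},{"offset":[-25,-24,-10],"rotation":[0,0,1],"gripper":-0.4},{"offset":[-25,-24,-10],"rotation":[0,0,0],"gripper":-0.4},{"offset":[-25,-24,-10],"rotation":[0,0,0],"gripper":-0.4},{"offset":[0,0,0],"rotation":[0,0,0],"gripper":-0.4}]'
```

```text
time_s: 7.57
ee_pos: [0.4652, 0.0515, 0.1025]
ee_rot: [-179.8, -0.6, 0.5]
ft_force: [-1.0, 0.8, -1.1]
width: 0.0596
```

```bash
python3 -m handwheel '[{"offset":[0,-1,-20],"rotation":[-0.2,0.5,-0.5],"gripper":-0.4},{"offset":[0,0,-20],"rotation":[0,0,0],"gripper":-0.4},{"offset":[0,0,-20],"rotation":[0,0,0],"gripper":-0.4},{"offset":[0,0,-16],"rotation":[0,0,0],"gripper":-0.4},{"offset":[0,0,-8],"rotation":[0,0,0],"gripper":-0.4},{"offset":[0,0,0],"rotation":[0,0,0],"gripper":-0.4}]'
python3 - <<'E'
from h import *
f=eyes.grab_frame("side");W=cloud(f)
save(f,"s6.png",(200,130,380,265),4.2)
q=(abs(W[...,0]-.47)<.07)&(abs(W[...,1]-.06)<.015)&(W[...,2]>.02)&(W[...,2]<.2)
for lo in np.arange(.41,.53,.006):
    k=q&(W[...,0]>=lo)&(W[...,0]<lo+.006)
    if k.any():print(lo.round(3),W[k][:,2].min().round(4),W[k][:,2].max().round(3),k.sum())
print(r.state()["ee_pos"])
E
```

```text
time_s: 8.07
ee_pos: [0.4643, 0.0496, 0.0158]
ee_rot: [-179.9, -0.3, -0.3]
ft_force: [-0.3, 0.2, 0.1]
width: 0.0597
0.41 0.099 0.163 68
0.416 0.0697 0.164 78
0.422 0.0592 0.2 166
0.428 0.0591 0.2 204
0.434 0.1108 0.198 113
0.44 0.1191 0.17 78
0.446 0.1258 0.169 71
0.452 0.0201 0.166 94
0.458 0.047 0.165 87
0.464 0.0469 0.164 88
0.47 0.0285 0.166 83
0.476 0.0278 0.167 97
0.482 0.0293 0.17 98
0.488 0.0289 0.199 176
0.494 0.0291 0.2 175
0.5 0.028 0.171 97
0.506 0.0278 0.163 97
0.512 0.0288 0.163 139
0.518 0.0292 0.162 133
0.524 0.0297 0.162 94
0.53 0.0287 0.032 26
[0.46448944 0.04962663 0.01641281]
```

View pics/s6.png

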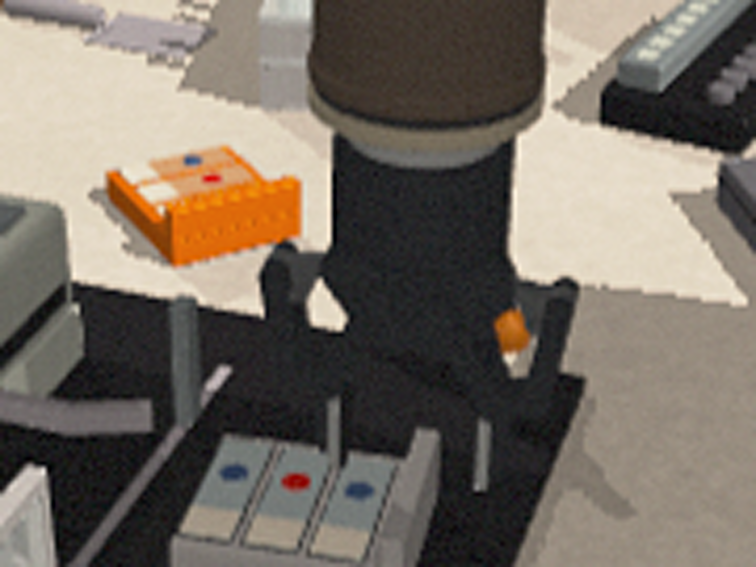

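The fingers straddle the wall. The rear tip (480,490) is at 0.059 for reported z 0.016, so the shut tip is about 0.0355 above the reported value. I'll go down 14 mm, which leaves about 7 mm over the tray, and grip.

```bash
python3 -m handwheel '[{"offset":[0.5,0.5,-8],"rotation":[0,0,0],"gripper":-0.4},{"offset":[0,0,-6],"rotation":[0,0,0.3],"gripper":-0.4},{"offset":[0,0,0],"rotation":[0,0,0],"gripper":1},{"offset":[0,0,0],"rotation":[0,0,0],"gripper":1},{"offset":[0,0,0],"rotation":[0,0,0],"gripper":1},{"offset":[0,0,0],"rotation":[0,0,0],"gripper":1},{"offset":[0,0,0],"rotation":[0,0,0],"gripper":1}]' 25
```

```text
time_s: 8.7
ee_pos: [0.4672, 0.0507, 0.0039]
ee_rot: [-179.9, -0.5, 0.1]
ft_force: [1.1, 0.2, -3.6]
width: 0.0111
```

```bash
python3 -m handwheel '[{"offset":[3,2,0],"rotation":[0,0,-0.8],"gripper":1},{"offset":[3.5,2.4,0],"rotation":[0,0,-1],"gripper":1},{"offset":[3.5,2.4,0],"rotation":[0,0,-1],"gripper":1},{"offset":[3.5,2.4,0],"rotation":[0,0,-1],"gripper":1},{"offset":[3.5,2.4,0],"rotation":[0,0,-1],"gripper":1},{"offset":[3.5,2.4,0],"rotation":[0,0,-1],"gripper":1},{"offset":[0.4,0.2,0],"rotation":[0,0,0],"gripper":1}]' 40
```

```text
time_s: 9.28
ee_pos: [0.4902, 0.0666, 0.0042]
ee_rot: [-179.9, -0.5, -6.4]
ft_force: [-1.3, -1.5, -3.0]
width: 0.0103
```

```bash
cat >> h.py <<'E'
O=np.array([.6065,.0533]);a=np.radians(-5.58);EX=np.array([np.cos(a),np.sin(a)]);EY=np.array([-np.sin(a),np.cos(a)])
def S(W):
    d=W[...,:2]-O; return np.stack([d@EX,d@EY,W[...,2]],-1)*1000
E
python3 - <<'E'
from h import *
st=r.state();print(st["ee_pos"],st["ee_rot"],"grip in scanner",S(st["ee_pos"]))
f=eyes.grab_frame("side");W=S(cloud(f))
save(f,"s7.png",(150,130,390,300),3.2)
# left side face (visible from side camera): points with z 14..27
q=(W[...,2]>13)&(W[...,2]<26)&(W[...,0]>-140)&(W[...,0]<20)&(abs(W[...,1])<70)
P=W[q]
c=f["color"][q].max(1)>70
P=P[c]
# left side line
p=np.array([[b+2.5,np.median(P[(P[:,0]>=b)&(P[:,0]<b+5),1])] for b in np.arange(-110,-30,5) if ((P[:,0]>=b)&(P[:,0]<b+5)).sum()>3])
print(np.round(p,1)); print(np.polyfit(p[:,0],p[:,1],1)); 
t=W[(abs(W[...,2]-30)<3)&(W[...,0]>-140)&(W[...,0]<20)&(abs(W[...,1])<70)]
print("tray top x,y range",np.percentile(t[:,0],[1,99]),np.percentile(t[:,1],[1,99]))
E
```

```text
[0.49015017 0.06655728 0.00419234] [-179.89531278   -0.5242937    -6.41457408] grip in scanner [-117.08757318    1.88112596    4.19233938]
[[-107.5   46.1]
 [-102.5   45.4]
 [ -97.5   45.3]
 [ -92.5   45. ]
 [ -87.5   45.6]
 [ -82.5   45.3]
 [ -77.5   44.3]
 [ -72.5   44.9]
 [ -67.5   44.2]
 [ -62.5   44.8]
 [ -57.5   44.4]
 [ -52.5   44.1]
 [ -47.5   44.4]
 [ -42.5   44.2]
 [ -37.5   44.5]
 [ -32.5   44.7]]
[-1.89336811e-02  4.34938528e+01]
tray top x,y range [-123.85193936  -16.96720842] [-42.80673874  45.62119615]
```

View pics/s7.png

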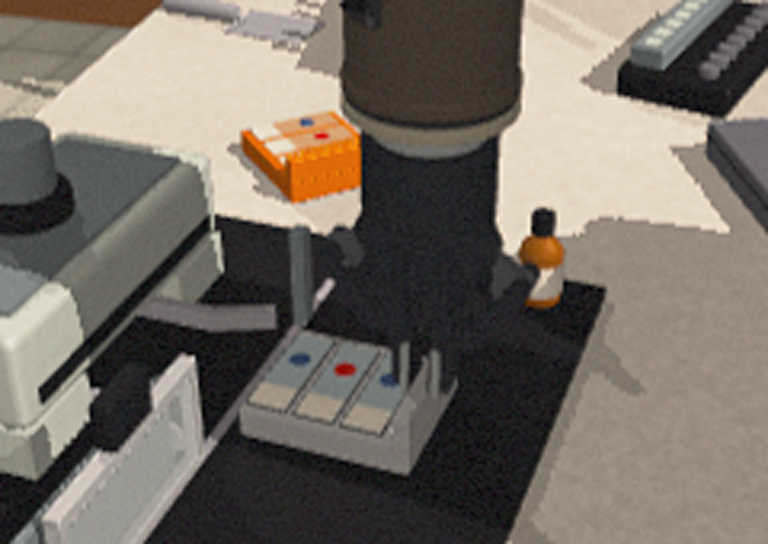

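The carrier is gripped at its wall, with axis angle -0.8 to -1° and lateral offset within about 1 mm of the lane. I'll trim that and slide it in.

```bash
python3 -m handwheel '[{"offset":[4,-1.4,0],"rotation":[0,0,0.8],"gripper":1},{"offset":[5,-0.5,0],"rotation":[0,0,0],"gripper":1},{"offset":[5,-0.5,0],"rotation":[0,0,0],"gripper":1},{"offset":[5,-0.5,0],"rotation":[0,0,0],"gripper":1},{"offset":[5,-0.5,0],"rotation":[0,0,0],"gripper":1},{"offset":[5,-0.5,0],"rotation":[0,0,0],"gripper":1},{"offset":[5,-0.5,0],"rotation":[0,0,0],"gripper":1},{"offset":[5,-0.5,0],"rotation":[0,0,0],"gripper":1},{"offset":[3,-0.3,0],"rotation":[0,0,0],"gripper":1},{"offset":[0,0,0],"rotation":[0,0,0],"gripper":1}]'
cat > m.py <<'E'
from h import *
import sys
st=r.state();print(st["ee_pos"].round(4),st["ee_rot"].round(2),"F",st["ft_force"].round(1),"grip S",S(st["ee_pos"]).round(1))
f=eyes.grab_frame("side");W=S(cloud(f))
save(f,sys.argv[1],(80,120,360,300),2.8)
x0=S(st["ee_pos"])[0]
q=(W[...,2]>14)&(W[...,2]<27)&(W[...,0]>x0-6)&(W[...,0]<x0+100)&(W[...,1]>30)&(W[...,1]<60)&(f["color"].max(2)>70)
P=W[q]
p=np.array([[b+2.5,np.median(P[(P[:,0]>=b)&(P[:,0]<b+5),1]),((P[:,0]>=b)&(P[:,0]<b+5)).sum()] for b in np.arange(x0-5,x0+100,5) if ((P[:,0]>=b)&(P[:,0]<b+5)).sum()>3])
print(np.round(p,1).tolist())
if len(p)>2:
    k=np.polyfit(p[:,0],p[:,1],1);print("yaw rel",np.degrees(np.arctan(k[0])),"ctr y",np.polyval(k,x0+49)-45)
E
python3 m.py s8.png
```

```text
time_s: 10.17
ee_pos: [0.5364, 0.0603, 0.004]
ee_rot: [-179.9, -0.5, -5.4]
ft_force: [-0.4, 0.1, -2.5]
width: 0.0104
[0.5364 0.0603 0.004 ] [-179.91   -0.48   -5.42] F [-0.4  0.1 -2.5] grip S [-70.4   0.1   4. ]
[[-72.9, 44.4, 11.0], [-67.9, 43.9, 14.0], [-62.9, 44.0, 10.0], [-57.9, 44.0, 11.0], [-52.9, 43.7, 14.0], [-47.9, 44.1, 10.0], [-42.9, 43.9, 15.0], [-37.9, 43.6, 11.0], [-32.9, 44.2, 11.0], [-27.9, 44.0, 15.0], [-22.9, 44.1, 11.0], [-17.9, 43.7, 11.0], [-12.9, 44.2, 14.0], [-7.9, 44.4, 13.0], [-2.9, 43.9, 14.0], [2.1, 44.0, 13.0], [7.1, 44.1, 13.0]]
yaw rel 0.03607573069570294 ctr y -0.9888354939949693
```

View pics/s8.png

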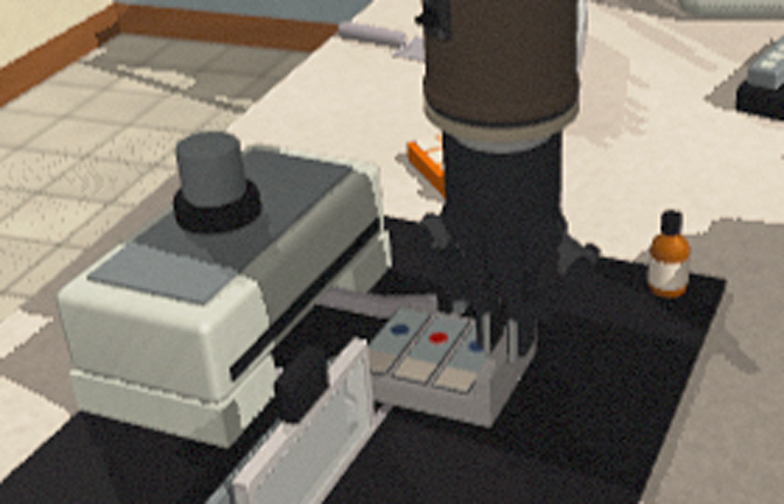

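The carrier is square to the lane (0.04°) and 0 to 1 mm right of centre, passing the doorway at (375,385). I'll continue and watch the side force.

```bash
python3 -m handwheel '[{"offset":[4,0.1,0],"rotation":[0,0,-0.1],"gripper":1},{"offset":[4,-0.4,0],"rotation":[0,0,0],"gripper":1},{"offset":[4,-0.4,0],"rotation":[0,0,0],"gripper":1},{"offset":[4,-0.4,0],"rotation":[0,0,0],"gripper":1},{"offset":[4,-0.4,0],"rotation":[0,0,0],"gripper":1},{"offset":[4,-0.4,0],"rotation":[0,0,0],"gripper":1},{"offset":[4,-0.4,0],"rotation":[0,0,0],"gripper":1},{"offset":[4,-0.4,0],"rotation":[0,0,0],"gripper":1},{"offset":[4,-0.4,0],"rotation":[0,0,0],"gripper":1},{"offset":[4,-0.4,0],"rotation":[0,0,0],"gripper":1}]'; python3 m.py s9.png
```

```text
time_s: 11.05
ee_pos: [0.5784, 0.0566, 0.0038]
ee_rot: [-179.9, -0.4, -5.5]
ft_force: [-0.9, 0.1, -1.1]
width: 0.0104
[0.5784 0.0566 0.0038] [-179.92   -0.36   -5.52] F [-0.9  0.1 -1.1] grip S [-28.3   0.5   3.8]
[[-30.8, 44.6, 14.0], [-25.8, 44.5, 13.0], [-20.8, 45.1, 11.0], [-15.8, 44.2, 14.0], [-10.8, 44.6, 11.0], [-5.8, 44.2, 10.0], [-0.8, 44.7, 11.0], [4.2, 44.8, 13.0], [9.2, 44.7, 11.0]]
yaw rel 0.12220273629840879 ctr y -0.3338160553241991
```

View pics/s9.png

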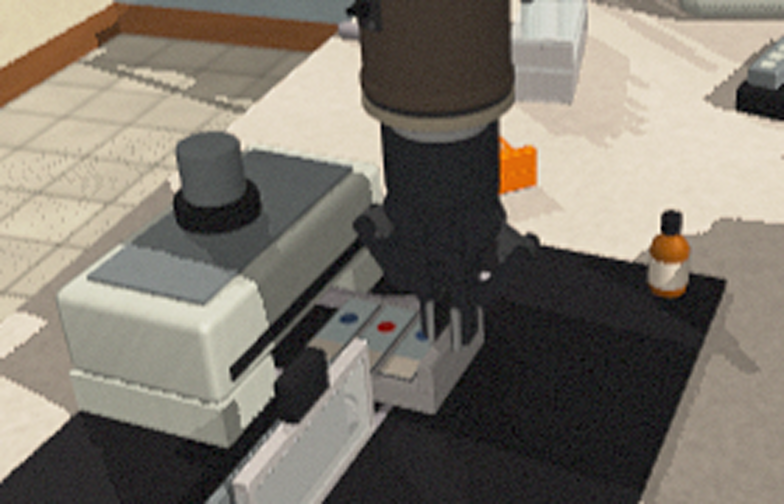

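Run:
```python
from h import *
st=r.state();g=S(st["ee_pos"])
for n in("side","top"):
    f=eyes.grab_frame(n);W=S(cloud(f))
    dark=(f["color"].max(2)<75)
    for lo in range(60,190,10):
        q=dark&(W[...,2]>=lo)&(W[...,2]<lo+10)&(abs(W[...,0]-g[0])<100)&(abs(W[...,1]-g[1])<60)
        if q.sum()>3: print(n,lo,(np.percentile(W[q][:,0],[1,99])-g[0]).round(1),q.sum())
```

```text
side 60 [-20.5  16.9] 67
side 70 [-20.8  16.9] 56
side 80 [-35.9  30.3] 116
side 90 [-42.4  38.8] 204
side 100 [-49.4  45.1] 171
side 110 [-56.5  53.2] 196
side 120 [-63.6  57. ] 227
side 130 [-65.   59.3] 313
side 140 [-50.9  46.3] 268
side 150 [-42.9  36.8] 144
side 160 [-39.8   4.3] 51
side 170 [-39.6  22.9] 183
side 180 [-39.9  23.9] 200
```

The linkage reaches about +50 mm at head-top height. At home that puts it at scanner x 74, short of the head at 80, so it clears. I'll continue gently while gripped.

```bash
python3 -m handwheel '[{"offset":[4,-0.4,0],"rotation":[0,0,-0.1],"gripper":1},{"offset":[4,-0.4,0],"rotation":[0,0,0],"gripper":1},{"offset":[4,-0.4,0],"rotation":[0,0,0],"gripper":1},{"offset":[4,-0.4,0],"rotation":[0,0,0],"gripper":1},{"offset":[4,-0.4,0],"rotation":[0,0,0],"gripper":1},{"offset":[4,-0.4,0],"rotation":[0,0,0],"gripper":1},{"offset":[4,-0.4,0],"rotation":[0,0,0],"gripper":1},{"offset":[4,-0.4,0],"rotation":[0,0,0],"gripper":1},{"offset":[4,-0.4,0],"rotation":[0,0,0],"gripper":1},{"offset":[2,-0.2,0],"rotation":[0,0,0],"gripper":1}]'; python3 m.py s10.png
```

```text
time_s: 12.03
ee_pos: [0.617, 0.0526, 0.0038]
ee_rot: [-179.9, -0.2, -5.6]
ft_force: [-1.5, -0.4, -1.8]
width: 0.0101
[0.617  0.0526 0.0038] [-1.7994e+02 -1.6000e-01 -5.6100e+00] F [-1.5 -0.4 -1.8] grip S [10.5  0.3  3.8]
[[8.0, 44.2, 15.0], [78.0, 51.5, 7.0], [83.0, 44.9, 12.0], [88.0, 43.9, 4.0]]
yaw rel 1.4501063981668265 ctr y 1.000572612851073
```

13.5 mm to go. I'll creep at 1.5 mm per row.

```bash
python3 -m handwheel '[{"offset":[1.5,-0.15,0],"rotation":[0,0,0],"gripper":1},{"offset":[1.5,-0.15,0],"rotation":[0,0,0],"gripper":1},{"offset":[1.5,-0.15,0],"rotation":[0,0,0],"gripper":1},{"offset":[1.5,-0.15,0],"rotation":[0,0,0],"gripper":1},{"offset":[1.5,-0.15,0],"rotation":[0,0,0],"gripper":1},{"offset":[1.5,-0.15,0],"rotation":[0,0,0],"gripper":1}]'
python3 -m handwheel '[{"offset":[1,-0.1,0],"rotation":[0,0,0],"gripper":1},{"offset":[1,-0.1,0],"rotation":[0,0,0],"gripper":1}]'
```

```text
time_s: 12.58
ee_pos: [0.6256, 0.0516, 0.0038]
ee_rot: [-180.0, -0.1, -5.6]
ft_force: [-3.4, -0.0, 1.6]
width: 0.0103
time_s: 12.75
ee_pos: [0.6279, 0.0515, 0.0038]
ee_rot: [-180.0, -0.1, -5.6]
ft_force: [-4.1, 1.3, 2.5]
width: 0.0106
```

```bash
python3 -m handwheel '[{"offset":[1,-0.1,0],"rotation":[0,0,0],"gripper":1},{"offset":[1,-0.1,0],"rotation":[0,0,0],"gripper":1}]'
python3 -m handwheel '[{"offset":[1,-0.1,0],"rotation":[0,0,0],"gripper":1}]'
python3 -m handwheel '[{"offset":[1,-0.1,0],"rotation":[0,0,0],"gripper":1}]'
```

```text
time_s: 12.92
ee_pos: [0.63, 0.0512, 0.0038]
ee_rot: [-180.0, -0.0, -5.6]
ft_force: [-3.0, 0.2, 2.1]
width: 0.0107
time_s: 13.0
ee_pos: [0.631, 0.0511, 0.0038]
ee_rot: [-180.0, -0.0, -5.6]
ft_force: [-11.8, 0.3, 6.0]
width: 0.0106
time_s: 13.08
ee_pos: [0.6309, 0.0511, 0.0038]
ee_rot: [-180.0, 0.1, -5.6]
ft_force: [-12.9, 3.0, 12.4]
width: 0.0105
```

Contact with the stop at wall scanner x ≈24.5 (24 expected), with 12 N against it. One more small press, then release.

```bash
python3 -m handwheel '[{"offset":[1,-0.1,0],"rotation":[0,0,0],"gripper":1}]'
python3 -m handwheel '[{"offset":[0,0,0],"rotation":[0,0,0],"gripper":0.4},{"offset":[0,0,0],"rotation":[0,0,0],"gripper":0.4},{"offset":[0,0,0],"rotation":[0,0,0],"gripper":0.4},{"offset":[0,0,0],"rotation":[0,0,0],"gripper":0.4},{"offset":[0,0,10],"rotation":[0,0,0],"gripper":0.4},{"offset":[0,0,15],"rotation":[0,0,0],"gripper":0.4},{"offset":[0,0,20],"rotation":[0,0,0],"gripper":0.4}]'
python3 - <<'E'
from h import *
f=eyes.grab_frame("side");W=S(cloud(f));save(f,"s11.png",(80,120,360,300),2.8)
q=(W[...,2]>40)&(W[...,2]<56)&(W[...,0]>5)&(W[...,0]<60)&(abs(W[...,1])<60)&(f["color"].max(2)>80)
P=W[q];print(len(P),np.percentile(P,[2,50,98],axis=0).round(1))
E
```

```text
time_s: 13.17
ee_pos: [0.6308, 0.0511, 0.0038]
ee_rot: [-180.0, 0.2, -5.6]
ft_force: [-8.3, 1.2, 9.1]
width: 0.0106
time_s: 13.75
ee_pos: [0.6308, 0.0509, 0.0477]
ee_rot: [-180.0, 0.3, -5.6]
ft_force: [0.7, -0.5, 1.1]
width: 0.0255
186 [[ 16.7 -42.   40.5]
 [ 19.7  -3.9  48.3]
 [ 28.4  31.   50.7]]
```

View pics/s11.png

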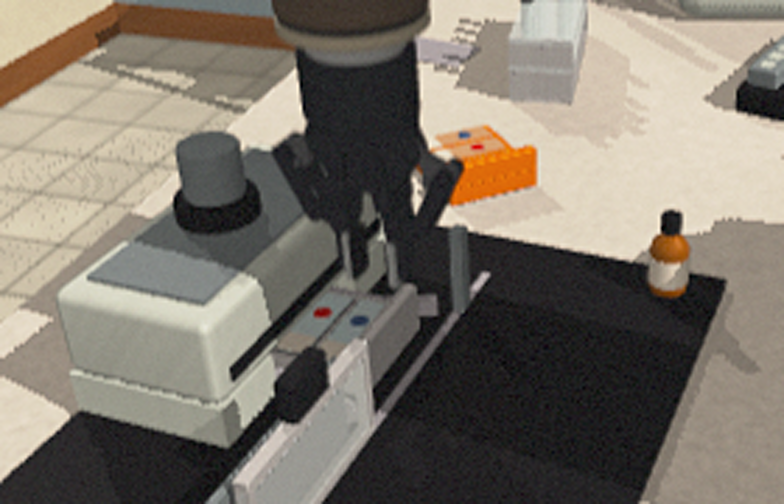

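The carrier's wall (390,330) sits just inside the door groove and outside the head. Its rear face is measured at x ≈17 to 18 (18 expected). I'll lift, go above the handle, then check it from the top.

```bash
python3 -m handwheel '[{"offset":[0,0,25],"rotation":[0,0,0],"gripper":0},{"offset":[0,0,30],"rotation":[0,0,0],"gripper":-0.4},{"offset":[0,5,15],"rotation":[0,0,0],"gripper":-0.4},{"offset":[-2,28,0],"rotation":[0,0,0],"gripper":-0.4},{"offset":[-2,28,0],"rotation":[0,0,0],"gripper":-0.4},{"offset":[-2,28,0],"rotation":[0,0,0],"gripper":-0.4},{"offset":[-2,28,0],"rotation":[0,0,0],"gripper":-0.4},{"offset":[-2,28,0],"rotation":[0,0,0],"gripper":-0.4}]'
python3 - <<'E'
from h import *
st=r.state();print(S(st["ee_pos"]))
f=eyes.grab_frame("top");W=S(cloud(f));save(f,"t12.png",(150,60,370,230),3.5)
q=(W[...,2]>43)&(W[...,2]<57)&(W[...,0]>0)&(W[...,0]<60)&(abs(W[...,1])<60)
P=W[q];print(len(P),np.percentile(P,[1,50,99],axis=0).round(1))
w=P[:,:2].astype(np.float32);print(cv2.minAreaRect(w))
k=np.polyfit(P[:,1],P[:,0],1);print("wall tilt deg",np.degrees(np.arctan(k[0])))
h=(abs(W[...,2]-110)<5)&(W[...,0]>60)&(abs(W[...,1])<125)
print("head",np.percentile(W[h],[1,99],axis=0).round(1))
f=eyes.grab_frame("side");W=S(cloud(f))
q=(W[...,2]>42)&(W[...,2]<56)&(W[...,0]>5)&(W[...,0]<60)&(abs(W[...,1])<50)&(f["color"].max(2)>80)
P=W[q];print(len(P),np.percentile(P,[1,50,99],axis=0).round(1))
E
```

```text
time_s: 14.47
ee_pos: [0.6277, 0.1957, 0.1362]
ee_rot: [-179.8, -0.8, -6.1]
ft_force: [1.1, -0.4, -0.5]
width: 0.0596
[  7.23762868 143.77919095 136.19648621]
228 [[ 18.6 -44.8  43.6]
 [ 24.1  -0.8  50.4]
 [ 30.5  43.3  54. ]]
((24.750385284423828, -0.54864501953125), (89.2725601196289, 12.560562133789062), 89.97283935546875)
wall tilt deg 0.18544194787767218
head [[  83.2 -115.5  105.5]
 [ 197.3  115.3  114.4]]
168 [[ 16.8 -44.4  42.3]
 [ 20.6  -4.   48.5]
 [ 28.9  30.8  50.4]]
```

View pics/t12.png

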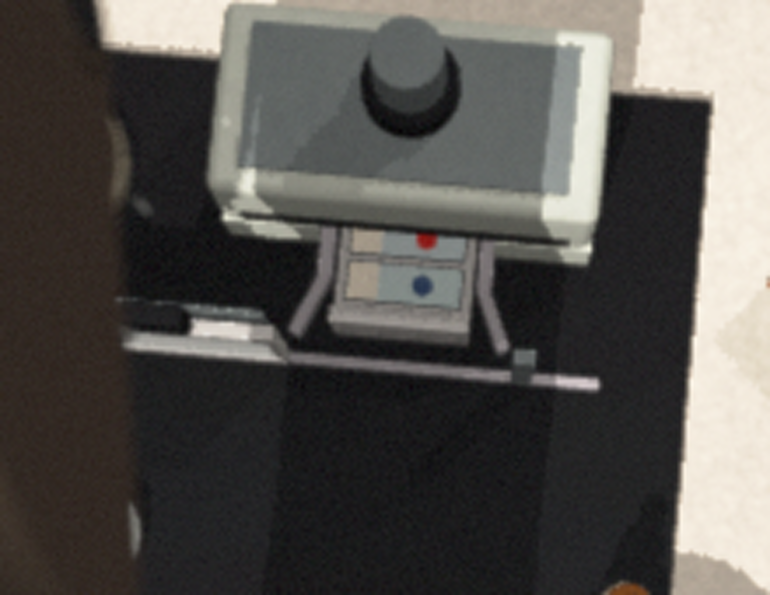

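The carrier is home. Its wall is centred at scanner (24.7, -0.5) against the expected (24, 0), square within 0.2°, between the rails. Next is the handle: shift -6.5 mm in x, descend and pinch.

```bash
python3 -m handwheel '[{"offset":[-6.5,1.5,-5],"rotation":[-0.2,0.8,0.5],"gripper":-0.4},{"offset":[0,0,-22],"rotation":[0,0,0],"gripper":-0.4},{"offset":[0,0,-20],"rotation":[0,0,0],"gripper":-0.4},{"offset":[0,0,0],"rotation":[0,0,0],"gripper":-0.4}]'
python3 - <<'E'
from h import *
st=r.state();print(S(st["ee_pos"]),st["ee_rot"])
f=eyes.grab_frame("side");save(f,"s13.png",(60,100,260,270),4)
E
```

```text
time_s: 14.9
ee_pos: [0.621, 0.2, 0.0903]
ee_rot: [180.0, -0.1, -5.2]
ft_force: [-1.8, -0.2, -0.1]
width: 0.0597
[  0.15484318 147.3971403   90.29337933] [ 1.79961818e+02 -9.15775295e-02 -5.15394381e+00]
```

View pics/s13.png

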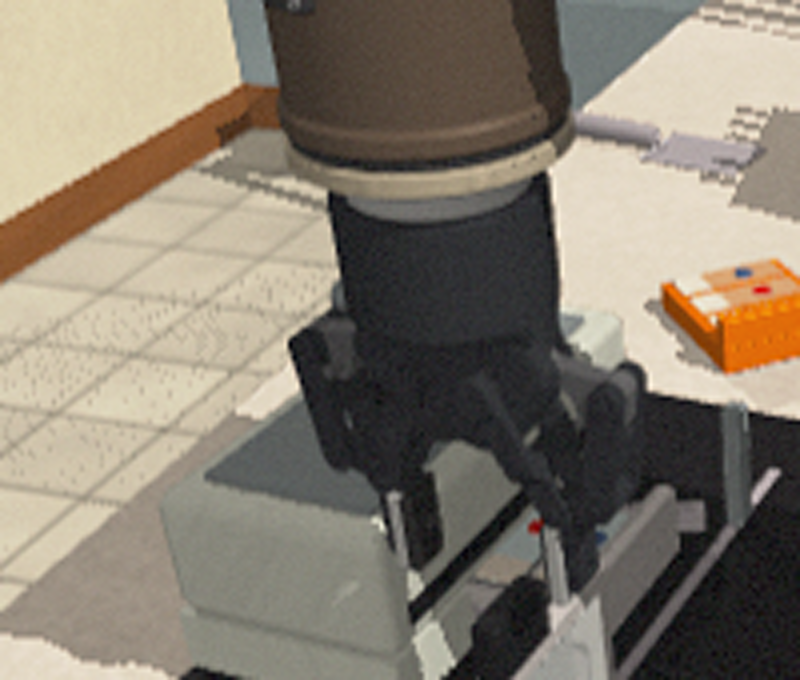

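The fingers straddle the handle (510,620). I'll descend 32 mm and pinch.

```bash
python3 -m handwheel '[{"offset":[0,-2,-12],"rotation":[0,0,-0.4],"gripper":-0.4},{"offset":[0,0,-12],"rotation":[0,0,0],"gripper":-0.4},{"offset":[0,0,-7],"rotation":[0,0,0],"gripper":-0.4},{"offset":[0,0,0],"rotation":[0,0,0],"gripper":1},{"offset":[0,0,0],"rotation":[0,0,0],"gripper":1},{"offset":[0,0,0],"rotation":[0,0,0],"gripper":1},{"offset":[0,0,0],"rotation":[0,0,0],"gripper":1},{"offset":[0,0,0],"rotation":[0,0,0],"gripper":1}]' 60
```

```text
time_s: 15.62
ee_pos: [0.6204, 0.196, 0.0614]
ee_rot: [180.0, 0.0, -5.7]
ft_force: [11.3, -0.9, -15.1]
width: 0.0124
```

```bash
python3 -m handwheel '[{"offset":[-0.8,-8,0],"rotation":[0,0,0],"gripper":1},{"offset":[-1.2,-12,0],"rotation":[0,0,0],"gripper":1},{"offset":[-1.2,-12,0],"rotation":[0,0,0],"gripper":1},{"offset":[-1.2,-12,0],"rotation":[0,0,0],"gripper":1},{"offset":[-1.2,-12,0],"rotation":[0,0,0],"gripper":1},{"offset":[-1.2,-12,0],"rotation":[0,0,0],"gripper":1},{"offset":[-1.2,-12,0],"rotation":[0,0,0],"gripper":1},{"offset":[-1.2,-12,0],"rotation":[0,0,0],"gripper":1},{"offset":[-1.2,-12,0],"rotation":[0,0,0],"gripper":1},{"offset":[-1.2,-12,0],"rotation":[0,0,0],"gripper":1}]'
```

```text
time_s: 16.45
ee_pos: [0.6086, 0.07, 0.0614]
ee_rot: [-180.0, -0.1, -5.7]
ft_force: [4.6, 0.6, -10.0]
width: 0.0125
```

```bash
python3 -m handwheel '[{"offset":[-0.8,-8,0],"rotation":[0,0,0],"gripper":1},{"offset":[-0.6,-6,0],"rotation":[0,0,0],"gripper":1},{"offset":[-0.4,-4,0],"rotation":[0,0,0],"gripper":1},{"offset":[-0.3,-3,0],"rotation":[0,0,0],"gripper":1},{"offset":[-0.2,-2,0],"rotation":[0,0,0],"gripper":1}]'
python3 -m handwheel '[{"offset":[-0.3,-3,0],"rotation":[0,0,0],"gripper":1}]'
```

```text
time_s: 16.87
ee_pos: [0.6068, 0.0499, 0.0614]
ee_rot: [-179.4, -0.2, -6.0]
ft_force: [4.3, 17.8, -11.3]
width: 0.0125
time_s: 16.95
ee_pos: [0.6068, 0.0499, 0.0614]
ee_rot: [-179.2, -0.2, -6.0]
ft_force: [6.6, 34.7, -12.0]
width: 0.0127
```

```bash
python3 -m handwheel '[{"offset":[-0.3,-3,0],"rotation":[0,0,0],"gripper":1}]'
python3 -m handwheel '[{"offset":[-0.4,-4,0],"rotation":[0,0,0],"gripper":1}]'
```

```text
time_s: 17.03
ee_pos: [0.6068, 0.0501, 0.0614]
ee_rot: [-179.0, -0.2, -6.0]
ft_force: [5.1, 33.9, -14.0]
width: 0.0127
time_s: 17.12
ee_pos: [0.6068, 0.0501, 0.0614]
ee_rot: [-178.7, -0.2, -6.1]
ft_force: [6.4, 45.1, -11.9]
width: 0.0124
```

Run:
```python
from h import *
st=r.state();print(S(st["ee_pos"]),st["ft_force"])
f=eyes.grab_frame("side");save(f,"s14.png",(120,140,320,300),4)
W=S(cloud(f));q=(W[...,2]>88)&(W[...,2]<118)&(abs(W[...,0])<12)&(abs(W[...,1])<40)
print(np.percentile(W[q],[1,50,99],axis=0).round(1))
```

```text
[ 0.60584849 -3.18220032 61.43445491] [  6.37215625  45.08605566 -11.9151332 ]
[[-11.2 -13.   88.4]
 [ -2.5  10.9 107.7]
 [ 11.4  16.7 117.5]]
```

View pics/s14.png

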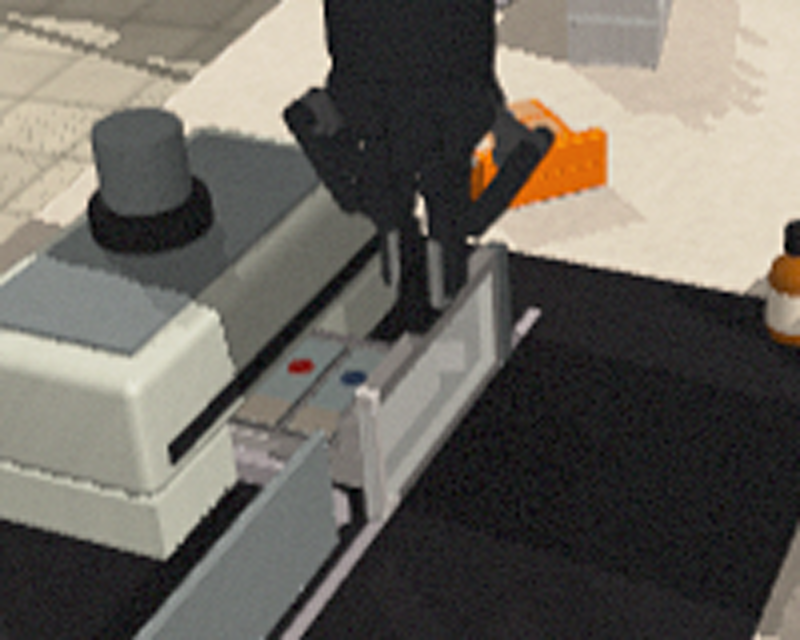

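The door's edge meets the jamb (500,290), and 45 N does not move it further. I'll release in place and lift.

```bash
python3 -m handwheel '[{"offset":[0,0,0],"rotation":[0,0,0],"gripper":-0.4},{"offset":[0,0,0],"rotation":[0,0,0],"gripper":-0.4},{"offset":[0,0,0],"rotation":[0,0,0],"gripper":-0.4},{"offset":[0,0,0],"rotation":[0,0,0],"gripper":-0.4},{"offset":[0,0,20],"rotation":[-0.8,0,0],"gripper":-0.4},{"offset":[0,0,30],"rotation":[0,0,0],"gripper":-0.4},{"offset":[0,0,35],"rotation":[0,0,0],"gripper":-0.4},{"offset":[0,0,35],"rotation":[0,0,0],"gripper":-0.4},{"offset":[-10,-30,0],"rotation":[0,0,0],"gripper":-0.4},{"offset":[-10,-35,0],"rotation":[0,0,0],"gripper":-0.4}]'
python3 -m handwheel '[{"offset":[-15,-35,0],"rotation":[0,0,0],"gripper":-0.4},{"offset":[-15,-38,0],"rotation":[0,0,0],"gripper":-0.4},{"offset":[-15,-38,0],"rotation":[0,0,0],"gripper":-0.4},{"offset":[-15,-38,0],"rotation":[0,0,0],"gripper":-0.4},{"offset":[-15,-38,0],"rotation":[0,0,0],"gripper":-0.4},{"offset":[-15,-38,0],"rotation":[0,0,0],"gripper":-0.4},{"offset":[-15,-38,0],"rotation":[0,0,0],"gripper":-0.4},{"offset":[-15,-38,0],"rotation":[0,0,0],"gripper":-0.4}]'
python3 - <<'E'
from h import *
for n in("top","side"):
    f=eyes.grab_frame(n);W=S(cloud(f));c=f["color"]
    save(f,n+"15.png",(150,60,370,260) if n=="top" else (60,130,360,360),3.5 if n=="top" else 2.6)
    if n=="top":
        q=(W[...,2]>104)&(W[...,2]<125)&(c.max(2)<70)&(abs(W[...,0])<30)&(abs(W[...,1])<60)
        print("handle",cv2.minAreaRect(W[q][:,:2].astype(np.float32)))
        q=(W[...,2]>43)&(W[...,2]<57)&(W[...,0]>14)&(W[...,0]<60)&(abs(W[...,1])<60)
        if q.sum()>5:print("wall",cv2.minAreaRect(W[q][:,:2].astype(np.float32)),q.sum())
        for l in (-60,-40,40,50,58):
            pass
        q=(W[...,2]>80)&(W[...,2]<95)&(abs(W[...,0])<12)&(abs(W[...,1])<150);print("door top y",np.percentile(W[q][:,1],[0.5,99.5]))
    for nm in("oil_bottle","dish","carrier"):
        print(n,nm,[(np.round(d["position"],3),d["conf"]) for d in models.spot_point(nm,f)[:4]])
E
```

```text
time_s: 18.0
ee_pos: [0.5854, -0.0123, 0.1881]
ee_rot: [-179.6, -0.2, -5.7]
ft_force: [1.7, -1.1, -1.3]
width: 0.0599
time_s: 18.67
ee_pos: [0.4616, -0.3202, 0.1934]
ee_rot: [-179.8, -0.7, -5.5]
ft_force: [2.0, -0.8, 0.4]
width: 0.0596
handle ((-0.0768270492553711, -5.8722381591796875), (13.028242111206055, 37.98191452026367), 0.7906023859977722)
wall ((24.50482749938965, -0.7726249694824219), (12.79612922668457, 88.7309341430664), 0.2530387341976166) 197
door top y [-88.49461686  64.37166723]
top oil_bottle [(array([ 0.449, -0.092,  0.01 ]), 0.68)]
top dish [(array([0.495, 0.255, 0.011]), 0.58)]
top carrier [(array([ 0.664, -0.263,  0.004]), 0.71), (array([ 0.274,  0.207, -0.002]), 0.58), (array([0.679, 0.044, 0.011]), 0.55)]
side oil_bottle [(array([ 0.443, -0.096,  0.01 ]), 0.89)]
side dish [(array([0.494, 0.256, 0.008]), 0.6)]
side carrier [(array([ 0.671, -0.272,  0.001]), 0.91), (array([ 0.275,  0.208, -0.001]), 0.83), (array([ 0.605,  0.055, -0.005]), 0.74), (array([0.675, 0.043, 0.011]), 0.6)]
```

View pics/top15.png

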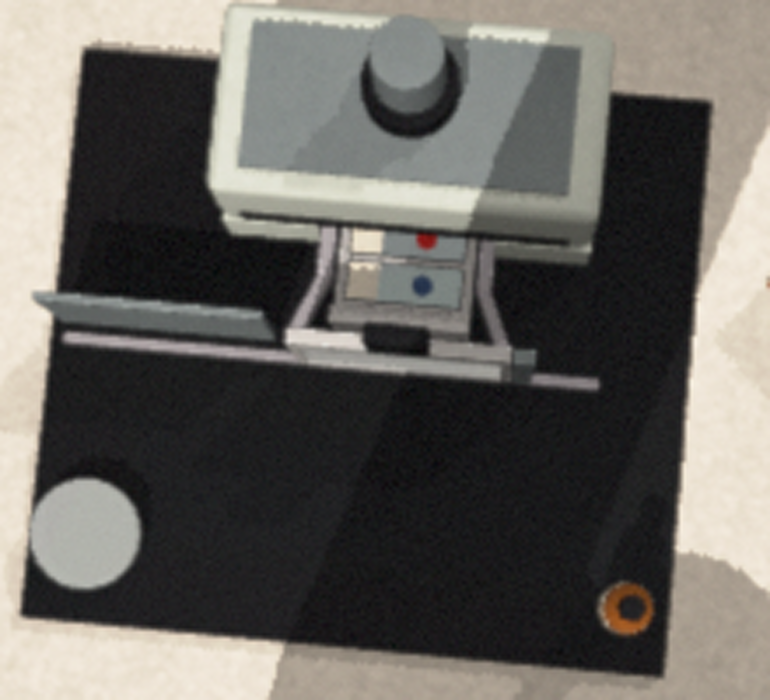

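View pics/side15.png

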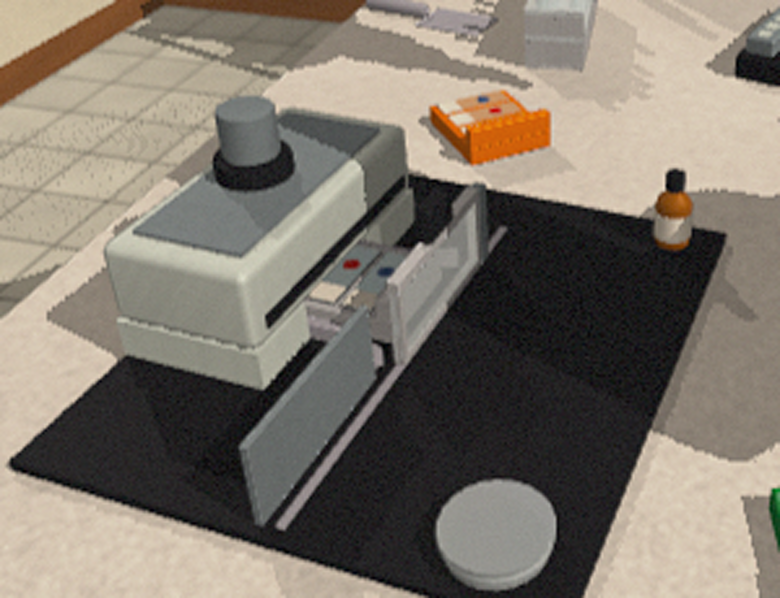

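The door handle reads scanner y -5.9, against -5 when shut, and the panel touches the jamb (520,362). The carrier wall is at x 24.5. The bottle and dish are where they started, and the arm is clear. Handing in.

```bash
python3 -c "
from workcell import finish_job
print(finish_job())"
```

```text
the job is handed in; nothing more can be done
None
```

The slide carrier is loaded and the guard door is shut behind it; I handed the job in at about 19 s of the 72 s allowed. No verdict is reported.

**What I did:** I slid the door open by its handle until it met its end stop (65 N at the wrist). I gripped the silver carrier by its rear wall and slid it flat and square into the lane. Over the last part I moved it at 1 mm per step until it met the stop at about 12 N. I then released it, closed the door against the jamb (45 N without further movement) and moved the arm clear.

**Last checks:**

| Check | Measured | Expected |
|---|---|---|
| Carrier wall centre, scanner x, y (mm) | 24.5, -0.8 | 24, 0 |
| Carrier squareness to lane | within about 0.3° | 0° |
| Door handle, scanner y (mm) | -5.9 | -5 when shut |
| Bottle and dish | within a few mm of the first measurement, about the detection accuracy | unmoved |

**What disagreed or failed:**
- **Tool height:** the reported tool height was about 35 mm lower than the finger tips in the depth images. The first pinch therefore closed on air above the handle. It touched nothing, and I corrected for the offset afterwards.
- **Side-camera wall position:** before the door was shut, the side camera put the carrier's rear face at 16.7 to 16.8 mm inside the door plane, and the top camera at 18.6 mm. The expected value is 18 mm, and both are within the calibration error.

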